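# Load the reagent tray into the slide stainer

## Task

Load the slide stainer: swing its latch arm clear of the bay mouth, slide the tray of reagent bottles along the bench into the bay until it is fully home against the back stop, then swing the latch arm back fully closed behind the tray. The three bottles must stay standing in the tray all the while, and the carton, tape roll and timer nearby stay where they are.

Things in the scene. Friction and masses are not known exactly. Their poses are not given: they have to be found in the camera images.
- stainer: White bench appliance, 140 mm tall, fixed, its loading bay open to the front. Origin: on the bench, where the tray's origin lies when fully home; x points into the bay, y left, z up; yaw varies. The bay has no floor (the tray slides on the bench). Clear width 128 mm between guide rails 36 mm high, 12 mm thick, which begin at x = -46 mm. Back stop face at x = +50 mm.
- bay_mouth (a point): Middle of the bay's mouth, at bench height, stainer x = -84, y = 0 mm. Here the lane is about 170 mm wide: flared lead-ins, 36 mm high, narrow it to the 128 mm between the rails at x = -46 mm. Pushing the tray takes 3 to 6 N on the bench and up to about 12 N where it rubs on lead-ins and rails; it meets the back stop as a hard stop. Axes as the stainer.
- lintel_edge (a point): Middle of the lower front edge of the housing's lintel, stainer x = +25, y = 0 mm, 116 mm over the bench. The housing (140 mm high, 188 mm wide) runs from here back to x = +160 mm; all in front of it is open above.
- latch_post (a point): Top of the fixed latch post, 42 mm over the bench, on the latch arm's vertical axis, at stainer x = -61, y = +86 mm, outside the left-hand lead-in.
- latch (a joint): Steel latch arm, swings level 42 to 54 mm over the bench about latch_post. 0 = closed: points to stainer -y across the bay, 3 mm before the home tray's front wall, blocking 36 mm of it. Grows (rad) as it swings out toward stainer -x, clockwise from above; lane clear above 1.35; end 2.3. Stays where left; 1 N at the knob moves it. Begins nearly closed. Its 60 mm sweep misses the tray's start.
- latch_knob (a point): Point on the axis of the latch's upright black knob (16 mm diameter, from 42 to 86 mm over the bench), 52 mm from the latch post's axis; this point is 72 mm over the bench.
- tray: Grey tray, 100 mm (x) by 124 mm (y), 0.45 to 0.7 kg loaded, loose on the bench before the bay, off its centre line and skewed. Origin: centre of underside; x toward the bay. Front wall (x = -50 to -46 mm) is a flat push plate 60 mm high; other walls 30 mm. Bottles stand in three cells at x = 27, y = -39, 0, 39 mm, ribs 25 mm high. Home = origin on the stainer's origin, axes parallel, 2 mm side play.
- dropper_1: Small white dropper bottle, 33 mm diameter, 86 mm tall, standing upright in one of the tray's cells (which one varies); origin at the centre of its foot, z up. Its top is 89 mm over the bench.
- dropper_2: Small white dropper bottle, 33 mm diameter, 86 mm tall, standing upright in one of the tray's cells (which one varies); origin at the centre of its foot, z up. Its top is 89 mm over the bench.
- dropper_3: Small white dropper bottle, 33 mm diameter, 86 mm tall, standing upright in one of the tray's cells (which one varies); origin at the centre of its foot, z up. Its top is 89 mm over the bench.
- carton: White carton, 89 x 67 x 75 mm high, standing on the bench left of the work; a bystander. Origin: centre of its underside.
- tape: Roll of white tape lying flat, 74 mm diameter, 46 mm high, right of the work; a bystander. Origin: centre of its underside.
- timer: White bench timer, 62 x 62 x 20 mm, left of the work; a bystander. Origin: centre of its underside.
There are look-alikes about, which are no part of the job. Leave any orange or turquoise look-alike of the tray alone.

How it is judged:
By the outcome, as a careful person would: the job done as asked, in the order asked, and still so for the second after the job is handed in, with the robot touching nothing.
It also fails if it takes over 69 s, if anything falls off the work surface, if the arm or the gripper's body presses on something with over 40 N, if the wrist force passes 120 N, or if a joint passes its speed limit or range.

## Robot

A 6-joint arm with a two-finger parallel gripper is mounted at the origin on a cart in front of the work surface, level with it; the furniture and walls round the work are solid. World frame = base frame: x ahead of the robot, y to its left, z up, the work surface at z = 0. Lengths are in mm, angles in rad, forces in N, time in s.
With the tool pointing down it reaches from about 300 to 775 mm from the base axis. Payload 14.6 kg.
Tool frame: the origin (TCP) lies between the finger pads; the fingertips stand 19 mm ahead of it and the grasp point (between the pads) is the TCP; z points along the fingers, y is the line along which they close (so a half turn about z gives the same grasp; the last joint's range is limited). The gripper opens to 94 mm and grips with 3 to 60 N. Pads are 16 mm wide; open, the fingers measure 119 mm over their backs; the gripper's body (75 mm by 177 mm) begins 78 mm behind the grasp point.
Start: joints at [1.076, 0.3, 1.521, -0, 1.321, -0.067], TCP at [228.175, 500.425, 224.446] pointing down, gripper open.
Joint ranges: [-3.03, 3.03], [-0.79, 2.21], [0.23, 2.52], [-1.04, 4.18], [0, 3.07], [-2.55, 2.55]. Speed limits (rad/s): [2.22, 2.22, 2.57, 3.14, 3.14, 3.14].

## Interface

Orientations are given as [roll, pitch, yaw] about the fixed x, y, z axes, in that order (R = Rz(yaw) Ry(pitch) Rx(roll)).
In Python, from cell import monitor, imaging, job, find_in, trace gives the robot as it stands. The module is installed in compiled form; this text tells all that it offers.
- The arm moves only by the tool arm_command, never from a script. Its argument "steps" is a list of rows, each a list of 5 numbers: the opening, from 0 (shut) to 1 (fully open), then the shift along the tool's x, y, z in mm, then the turn about the tool's z in degrees. In form: [[gripper, dx, dy, dz, turn], ...]. A call has 1 to 20 rows; each row is the pose to reach, as a shift and turn from the pose commanded when the call began, along the tool's axes at that moment; what a row does not reach only later rows make up. A row lasts 1/8 s, in which the tool goes at most 62.5 mm and 10.7 degrees, less where a joint would pass 70% of its speed; a pose out of reach is approached as far as the arm can. A call with a gripper value outside its range is refused whole. The fingers move at their own pace and stop on an object; "force" is the grip in N (left out, the last holds). Time passes only in rows, so rows that repeat a pose let the fingers close. It gives the time, the measured TCP pose, the force, the opening and the grip force at its end, in the units of the state.
- monitor.read_state(): the state, without advancing time (a new reading comes with each control period).
- imaging.camera(name): name is "side" or "top"; returns a dict with "img" (480x640x3 uint8, red, green, blue), "mtx" (3x3 intrinsics, pixels), "view" (4x4, takes a point from world to camera coordinates). Camera axes: x right, y down, z forward; pixel columns grow to the right and rows downward; lengths in mm; the calibration is good to about 2 mm. A picture is of the moment at which its call begins. There is no depth.
- job.sign_off(): hands the job in; it is judged then, once.
Trained networks look in a picture, given as the dict that the camera call returned (one of the last four; its "shot" number tells which), for a name from the list of things; names that differ only in an ending like _2 or _b are one class to them, and where a whole thing is asked for, a point or a joint stands for the part that bears it (a point fixed in the world has none). Each returns a list of dicts, best first, with "p" (0 to 1); they miss things now and then, are a little off and sometimes report something else, mostly with a low value. They report only what shows in the picture. A call takes as long as a camera call. They do not tell look-alikes from the thing itself.
- find_in(picture, target): "rect" ([centre column, centre row, width, height] in pixels, round what is visible of it).
- trace(picture, target): "region" (480x640 bool, what is visible of it) and "rect" ([centre column, centre row, width, height] in pixels, round what is visible of it).
The state is a dict: "clock": time; "joints": joint angles; "qd": joint speeds; "effort": joint torques, N m; "eef_pos": TCP position; "eef_rot": TCP orientation; "wrist_force": force on the tool from outside, world axes, zero at the start; "moment": the same for the moment, N m; "finger_gap": finger opening in mm; "finger_force": force on a finger pad.
Only numpy, scipy, OpenCV 4.12 (cv2) and the standard library are available. Lean on these libraries where they do the work, as an engineer would, in place of code of your own. Each camera call takes 0.05 s, during which the arm holds its last target. There are 200 camera calls.

## Working session

There is one attempt and no reset: what is moved stays moved. The work goes in short steps, Python scripts to look and compute and a tool call to move; the robot and the scene stay as the last step left them, time stands still between calls to the robot, and variables do not carry over. Pictures are saved under pics/ and viewed, at most 10 in all, crops included, and the job is handed in when it is done.

Besides the shell and the picture viewer there is one more tool, called after "Request:" as name([rows], argument=value, ...), one row to a line, values as JSON. arm_command: Moves the arm, as the interface text tells. Its arguments: {"type":"object","properties":{"steps":{"type":"array","items":{"type":"array","items":{"type":"number"}}},"force":{"type":"number"}},"required":["steps"]}

```bash
mkdir -p pics
cat > h.py <<'E'
import numpy as np, cv2
from cell import monitor, imaging, job, find_in, trace
def px2w(c,u,v,z):
    K=np.array(c["mtx"]);V=np.array(c["view"]);R=V[:3,:3];t=V[:3,3]
    o=-R.T@t; d=R.T@np.linalg.inv(K)@np.array([u,v,1.]); return o+d*(z-o[2])/d[2]
def w2px(c,p):
    K=np.array(c["mtx"]);V=np.array(c["view"]);q=K@(V[:3,:3]@np.array(p,float)+V[:3,3]);return q[:2]/q[2]
def save(c,n): cv2.imwrite("pics/"+n,c["img"][:,:,::-1])
E
python3 - <<'E'
from h import *
for n in("top","side"):
    c=imaging.camera(n);save(c,n+"0.png")
    V=np.array(c["view"]);print(n,(-V[:3,:3].T@V[:3,3]).round(),np.array(c["mtx"])[0,0])
    for t in("stainer","bay_mouth","lintel_edge","latch_post","latch","latch_knob","tray","dropper_1","carton","tape","timer"):
        try:print(t,[(np.round(r["rect"]).astype(int).tolist(),round(r["p"],2)) for r in find_in(c,t)])
        except Exception as e:print(t,e)
print(monitor.read_state())
E
```

```text
top [ 502.   48. 1386.] 548.1902893339274
stainer [([330, 180, 87, 112], 0.95)]
bay_mouth [([330, 181, 91, 114], 0.87), ([354, 266, 12, 12], 0.29)]
lintel_edge [([329, 178, 86, 114], 0.77)]
latch_post [([329, 181, 85, 116], 0.89)]
latch [([312, 228, 33, 6], 0.61)]
latch_knob [([311, 228, 25, 7], 0.52)]
tray [([414, 332, 52, 45], 0.72), ([340, 278, 47, 42], 0.71), ([270, 325, 58, 66], 0.69)]
dropper_1 [([332, 182, 88, 114], 0.7), ([324, 265, 11, 10], 0.44)]
carton [([190, 244, 44, 46], 0.97)]
tape [([444, 268, 37, 33], 0.96), ([329, 179, 83, 118], 0.61)]
timer [([210, 299, 26, 23], 0.94)]
side [ 151. -548.  520.] 454.31027889257115
stainer [([405, 232, 151, 123], 0.61)]
bay_mouth [([406, 231, 153, 135], 0.56)]
lintel_edge [([407, 231, 149, 130], 0.97), ([328, 270, 18, 38], 0.3)]
latch_post [([406, 232, 153, 128], 0.63), ([440, 372, 57, 61], 0.41)]
latch [([347, 238, 22, 19], 0.83)]
latch_knob [([344, 239, 24, 21], 0.71), ([328, 269, 16, 40], 0.54)]
tray [([316, 293, 84, 59], 0.97), ([220, 270, 80, 58], 0.84), ([316, 393, 110, 100], 0.61)]
dropper_1 [([328, 269, 18, 38], 0.88), ([338, 
[... 154 characters left out ...]
218, 232, 29, 21], 0.65)]
{'clock': 1.2, 'joints': array([ 1.07638506e+00,  2.99867257e-01,  1.52105654e+00, -7.85378123e-06,
        1.32068829e+00, -6.66179520e-02]), 'qd': array([ 0.00027791, -0.00208425,  0.00183311,  0.0010657 , -0.00139914,
       -0.00084812]), 'effort': array([ 4.62666998e-03, -5.31667364e+01, -3.52920985e+01,  7.10215978e-02,
        2.13535479e-02, -5.05655720e-06]), 'eef_pos': array([228.17450227, 500.40364776, 224.43960797]), 'eef_rot': array([-3.14157275e+00,  6.29868318e-06,  2.71380129e+00]), 'wrist_force': array([0.62990957, 0.46117509, 0.08564612]), 'moment': array([ 0.02232592, -0.01369448,  0.00111478]), 'finger_force': 0.0, 'finger_gap': 93.9877164047053}
```

Run:
```python
import cv2
t=cv2.imread("pics/top0.png")[110:370,160:480];cv2.imwrite("pics/topc.png",cv2.resize(t,None,fx=2.3,fy=2.3,interpolation=cv2.INTER_CUBIC))
t=cv2.imread("pics/side0.png")[150:450,160:500];cv2.imwrite("pics/sidec.png",cv2.resize(t,None,fx=2,fy=2,interpolation=cv2.INTER_CUBIC))
```

```text
(no output)
```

View pics/topc.png

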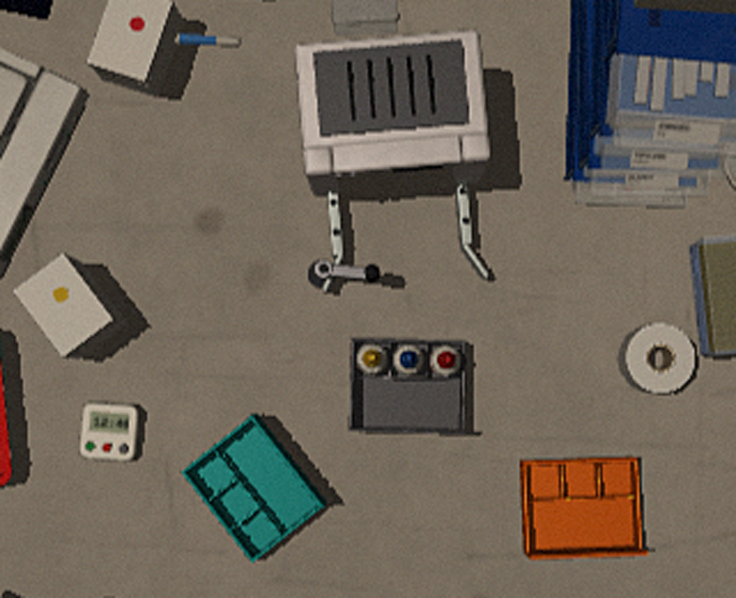

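View pics/sidec.png

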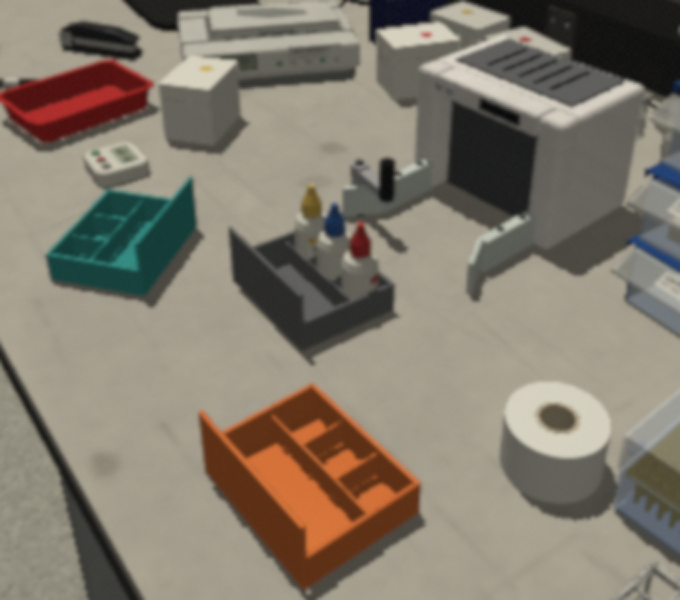

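Top view (full px): the grey tray with three bottles is at (340,278), the turquoise one at (270,325) and the orange one at (414,332). The grey one fits: it is grey, loaded and in front of the bay. The latch post is at about (299,227) and the knob at (322,228). I'll confirm with an enlarged crop.

Run:
```python
from h import *
t=cv2.imread("pics/top0.png")[175:305,280:390];cv2.imwrite("pics/z1.png",cv2.resize(t,None,fx=4.6,fy=4.6,interpolation=cv2.INTER_CUBIC))
c=imaging.camera("top")
f=lambda x,y,z:print((x,y),px2w(c,160+x/2.3,110+y/2.3,z).round(1))
for p in[(297,45),(477,30),(490,160),(306,172)]:f(*p,140)
f(320,270,48);f(373,272,86)
for n in("top","side"):
    c=imaging.camera(n)
    for t in("stainer","tray","latch_knob","latch"):
        for r in trace(c,t)[:3]:
            m=r["region"].astype(np.uint8);cs=max(cv2.findContours(m,0,1)[0],key=cv2.contourArea)
            print(n,t,round(r["p"],2),cv2.minAreaRect(cs),m.sum())
```

```text
(297, 45) [849.5 137.8 140. ]
(477, 30) [868.3 -43.  140. ]
(490, 160) [736.3 -57.7 140. ]
(306, 172) [720.7 125.8 140. ]
(320, 270) [631.6 114.2  48. ]
(373, 272) [626.9  57.4  86. ]
top stainer 0.91 ((332.10052490234375, 180.05804443359375), (109.77178192138672, 82.60244750976562), 86.3086166381836) 5668
top stainer 0.58 ((321.0, 266.0), (12.0, 12.0), 90.0) 141
top tray 0.8 ((337.0, 277.5), (41.0, 50.0), 90.0) 1666
top tray 0.77 ((269.6480407714844, 321.8370361328125), (52.36631774902344, 43.05618667602539), 52.253196716308594) 2168
top tray 0.6 ((412.8246154785156, 330.7657470703125), (43.340660095214844, 52.963687896728516), 87.87889862060547) 2216
top latch_knob 0.6 ((331.5538330078125, 179.67742919921875), (108.65123748779297, 81.49373626708984), 86.34777069091797) 5258
top latch_knob 0.59 ((310.4988708496094, 227.5237579345703), (27.207265853881836, 6.135904788970947), 2.726310968399048) 148
top latch 0.49 ((310.4618225097656, 227.90113830566406), (27.3524227142334, 6.352209091186523), 5.440331935882568) 160
top latch 0.4 ((336.845703125, 277.7454833984375), (50.007781982421875, 40.83528518676758), 1.6846843957901) 1572
side stainer 0.87 ((411.21612548828125, 228.078369140625), (124.55036926269531, 129.32229614257812), 30.547571182250977) 9713
side tray 0.84 ((311.3190002441406, 383.2187805175781), (107.37702941894531, 78.95213317871094), 50.38930892944336) 6562
side tray 0.64 ((224.96484375, 267.6214294433594), (51.66233444213867, 84.27630615234375), 42.709388732910156) 2863
side latch_knob 0.67 ((346.0, 239.0), (22.0, 22.0), 90.0) 339
side latch_knob 0.17 ((326.0, 270.0), (36.0, 16.0), 90.0) 421
side latch 0.58 ((346.0, 240.0), (22.0, 22.0), 90.0) 330
```

View pics/z1.png

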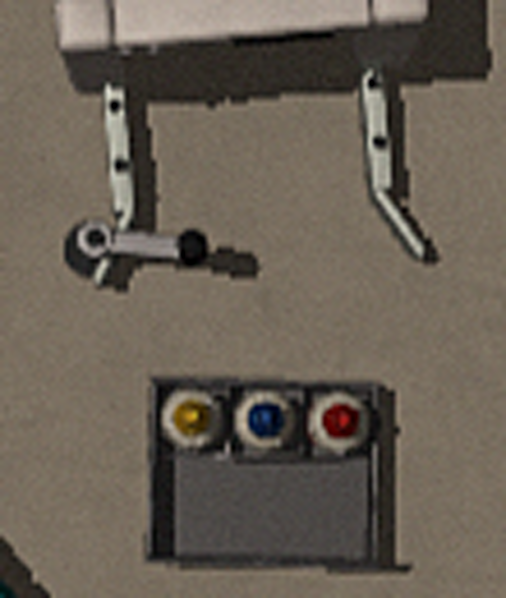

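```bash
cat >> h.py <<'E'
from scipy.optimize import least_squares
def tf(p,l): 
    c,s=np.cos(p[2]),np.sin(p[2]); return np.array([p[0]+c*l[0]-s*l[1],p[1]+s*l[0]+c*l[1],l[2]])
def fit(c,pts,g):
    r=least_squares(lambda p:np.concatenate([w2px(c,tf(p,l))-uv for uv,l in pts]),g,x_scale=[1,1,.01]);return r.x,r.fun.reshape(-1,2)
E
python3 - <<'E'
from h import *
c=imaging.camera("top")
z=lambda x,y:np.array([280+(x)/4.6-.4,175+(y)/4.6-.4])
T=[(z(152,378),(50,62,30)),(z(386,384),(50,-62,30)),(z(146,561),(-50,62,60)),(z(396,567),(-50,-62,60)),
]
p,e=fit(c,T,[560,50,0]);print("tray",p.round(3),e.round(1).tolist())
q=lambda x,y:np.array([160+x/2.3-.3,110+y/2.3-.3])
S=[(q(297,45),(158,92,140)),(q(477,30),(158,-92,140)),(q(490,160),(27,-92,140)),(q(306,172),(27,92,140)),(z(93,238),(-61,86,50)),
 (z(373,190),(-46,-64,36)),(z(386,184),(-46,-76,36))]
s,e=fit(c,S,[700,30,.1]);print("st",s.round(3),e.round(1).tolist())
k=px2w(c,*z(193,247),86);print("knob",k.round(1))
R=np.array([[np.cos(s[2]),np.sin(s[2])],[-np.sin(s[2]),np.cos(s[2])]])
lk=R@(k[:2]-s[:2]);print("knob local",lk, np.arctan2(-61-lk[0],86-lk[1]))
print("tray local",R@(p[:2]-s[:2]),p[2]-s[2])
for a in(0,1.8,2.1):print(a,tf(s,(-61-52*np.sin(a),86-52*np.cos(a),72)).round(1))
# side-camera check
d=imaging.camera("side");im=d["img"][:,:,::-1].copy()
def ov(c,im,sc,x0,y0):
    H=lambda P,l:tuple(((w2px(c,tf(P,l))+.5-[x0,y0])*sc).round().astype(int).tolist())
    for P,ls in((p,[(50,62,30),(50,-62,30),(-50,-62,60),(-50,62,60)]),(p,[(50,62,0),(50,-62,0),(-50,-62,0),(-50,62,0)]),(s,[(25,94,140),(25,-94,140),(160,-94,140),(160,94,140)]),(s,[(-46,-64,36),(-46,-76,36),(20,-76,36),(20,-64,36)]),(s,[(-46,64,36),(-46,76,36),(20,76,36),(20,64,36)])):
        for i in range(len(ls)):cv2.line(im,H(P,ls[i]),H(P,ls[(i+1)%len(ls)]),(0,255,0),1)
    cv2.circle(im,H(s,(-61,86,42)),3,(0,0,255),1)
    return im
A=cv2.resize(im[170:340,230:500],None,fx=2.9,fy=2.9);ov(d,A,2.9,230,170)
cv2.imwrite("pics/ovs.png",A)
B=cv2.resize(c["img"][:,:,::-1][115:305,275:390],None,fx=3.1,fy=3.1);ov(c,B,3.1,275,115);cv2.imwrite("pics/ovt.png",B)
E
```

```text
tray [5.1202e+02 1.5963e+01 4.0000e-03] [[0.7, -0.3], [-0.1, -0.9], [1.1, 0.8], [-1.8, 0.3]]
st [7.03121e+02 3.27510e+01 9.80000e-02] [[-0.5, -0.5], [0.5, -0.2], [-0.4, -0.9], [-0.2, 0.2], [0.0, 0.0], [-0.7, 0.3], [1.3, 1.2]]
knob [626.8  58.8  86. ]
knob local [-73.39552318  33.43166396] 0.23156832721452103
tray local [-191.82630513    2.0190091 ] -0.093999035138846
0 [639.1  60.6  72. ]
1.8 [582.4 119.2  72. ]
2.1 [586.7 134.1  72. ]
```

View pics/ovs.png

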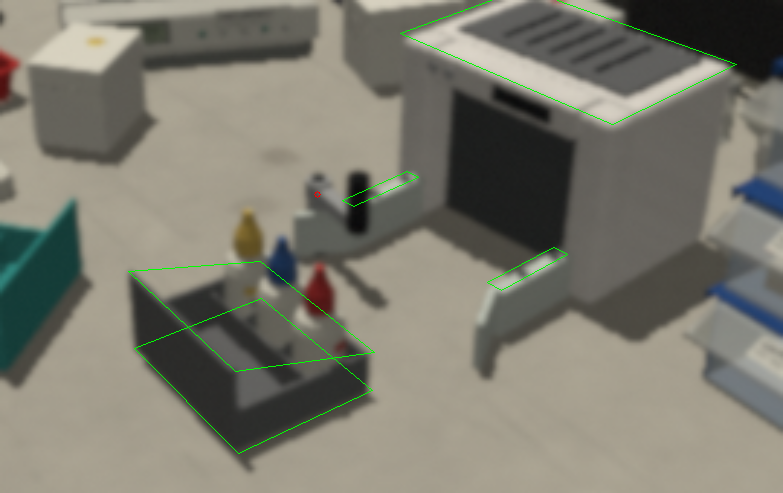

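View pics/ovt.png

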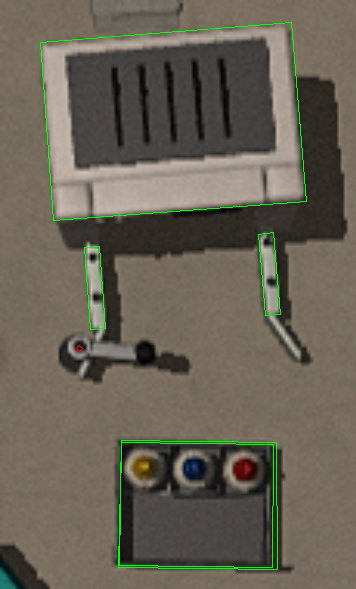

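```bash
cat >> h.py <<'E'
S=np.array([702.5,32.7,.097])
def rel(targets):
    """targets (x,y,z,yaw) -> tool shifts and turn from present pose"""
    s=monitor.read_state();p=s["eef_pos"];y=s["eef_rot"][2];print("t",round(s["clock"],2),"pos",p.round(1),"yaw",round(y,3),"F",s["wrist_force"].round(1))
    c,n=np.cos(y),np.sin(y)
    for x,yy,z,w in targets:
        d=np.array([x,yy,z])-p;t=-np.degrees((w-y+np.pi)%(2*np.pi)-np.pi)
        print([round(float(v),1) for v in(c*d[0]+n*d[1],n*d[0]-c*d[1],-d[2],t)])
E
python3 -c "
from h import *
rel([(626.7,59.7,220,3.238),(626.7,59.7,76,3.238)])"
```

```text
t 1.85 pos [228.2 500.4 224.4] yaw 2.714 F [-0.2 -0.5  0.2]
[-545.5, -235.7, 4.4, -30.0]
[-545.5, -235.7, 148.4, -30.0]
```

Request:
arm_command([
  [0.5, -45, -20, 0, -3],
  [0.5, -90, -39, 0, -6],
  [0.5, -136, -59, 0, -9],
  [0.5, -182, -79, 0, -12],
  [0.5, -227, -98, 0, -15],
  [0.5, -273, -118, 0, -18],
  [0.5, -318, -137, 0, -21],
  [0.5, -364, -157, 0, -24],
  [0.5, -409, -177, 0, -27],
  [0.5, -455, -196, 0, -30],
  [0.5, -500, -216, 4, -30],
  [0.5, -545.5, -235.7, 4, -30],
  [0.5, -545.5, -235.7, 4, -30],
  [0.5, -545.5, -235.7, 4, -30],
], force=5)

```text
clock: 3.6
eef_pos: [626.4, 60.1, 220.2]
eef_rot: [3.141, -0.001, -3.046]
wrist_force: [0.3, 0.4, 0.2]
finger_gap: 46.7
finger_force: 0.0
```

```bash
python3 -c "
from h import *
rel([(626.7,59.7,76,3.238)])"
```

```text
t 3.6 pos [626.4  60.1 220.2] yaw -3.046 F [0.3 0.4 0.2]
[-0.3, -0.4, 144.2, -0.0]
```

Descend and grip the knob.

Request:
arm_command([
  [0.5, 0, 0, 40, 0],
  [0.5, 0, 0, 80, 0],
  [0.5, 0, 0, 115, 0],
  [0.5, 0, 0, 135, 0],
  [0.5, 0, 0, 144, 0],
  [0.5, 0, 0, 144, 0],
  [0, 0, 0, 144, 0],
  [0, 0, 0, 144, 0],
  [0, 0, 0, 144, 0],
  [0, 0, 0, 144, 0],
  [0, 0, 0, 144, 0],
  [0, 0, 0, 144, 0],
], force=5)

```text
clock: 5.1
eef_pos: [627.0, 58.6, 76.8]
eef_rot: [-3.14, 0.0, -3.046]
wrist_force: [-0.1, -6.1, 2.1]
finger_gap: 15.6
finger_force: 5.0
```

```bash
python3 -c "
from h import *
p0=monitor.read_state()['eef_pos']
# arc from present knob pos
post=tf(S,(-61,86,0)); v=p0[:2]-post[:2]; print(v,np.hypot(*v), (np.arctan2(v[1],v[0])))
a0=-(np.arctan2(v[1],v[0])+np.pi/2-S[2]);print('a0',a0)
T=[]
for a in np.arange(a0,2.01,.13).tolist()+[2.0]:
    w=tf(S,(-61-52*np.sin(a),86-52*np.cos(a),0)); T.append((w[0],w[1],p0[2],3.238-.5*(a-a0)))
rel(T)"
```

```text
[ -6.48336259 -53.76320225] 54.15270913623296 -1.6908079006011165
a0 0.21701157380621997
t 5.1 pos [627.   58.6  76.8] yaw -3.046 F [-0.1 -6.1  2.1]
[-0.5, 2.1, -0.0, -0.1]
[6.0, 4.0, -0.0, 3.7]
[12.2, 6.7, -0.0, 7.4]
[18.0, 10.1, -0.0, 11.1]
[23.3, 14.3, -0.0, 14.8]
[28.0, 19.2, -0.0, 18.6]
[32.1, 24.6, -0.0, 22.3]
[35.4, 30.5, -0.0, 26.0]
[37.9, 36.8, -0.0, 29.7]
[39.5, 43.3, -0.0, 33.5]
[40.3, 50.0, -0.0, 37.2]
[40.3, 56.8, -0.0, 40.9]
[39.3, 63.5, -0.0, 44.6]
[37.5, 70.0, -0.0, 48.4]
[35.7, 74.5, -0.0, 51.0]
```

Request:
arm_command([
  [0, 6.5, 1, 0, 3.7],
  [0, 12.7, 3.7, 0, 7.4],
  [0, 18.5, 7.1, 0, 11.1],
  [0, 23.8, 11.3, 0, 14.8],
  [0, 28.5, 16.2, 0, 18.6],
  [0, 32.6, 21.6, 0, 22.3],
  [0, 35.9, 27.5, 0, 26],
  [0, 38.4, 33.8, 0, 29.7],
  [0, 40, 40.3, 0, 33.5],
  [0, 40.8, 47, 0, 37.2],
  [0, 40.8, 53.8, 0, 40.9],
  [0, 39.8, 60.5, 0, 44.6],
  [0, 38, 67, 0, 48.4],
  [0, 36.2, 71.5, 0, 51],
  [0, 36.2, 71.5, 0, 51],
])

```text
clock: 6.98
eef_pos: [582.6, 127.9, 75.8]
eef_rot: [-3.139, -0.003, 2.347]
wrist_force: [-7.5, 1.9, -0.4]
finger_gap: 16.4
finger_force: 5.0
```

```bash
python3 -c "
from h import *
p0=monitor.read_state()['eef_pos']; v=p0[:2]-tf(S,(-61,86,0))[:2]
print('angle',-(np.arctan2(v[1],v[0])+np.pi/2-S[2])%(2*np.pi),np.hypot(*v))
c=imaging.camera('top');t=c['img'][175:305,270:390,::-1];cv2.imwrite('pics/z2.png',cv2.resize(t,None,fx=3,fy=3))
rel([])"
```

```text
angle 1.9637485746869139 53.125590237841834
t 7.03 pos [582.6 127.8  75.8] yaw 2.347 F [-7.6  3.1 -0.3]
```

Request:
arm_command([
  [0.45, 0, 0, 0, 0],
  [0.45, 0, 0, 0, 0],
  [0.45, 0, 0, 0, 0],
  [0.5, 0, 0, -20, 0],
  [0.5, 0, 0, -60, 0],
  [0.5, 0, 0, -100, 0],
  [0.5, 0, 0, -100, 0],
])

```text
clock: 7.9
eef_pos: [585.1, 127.5, 179.7]
eef_rot: [3.137, 0.003, 2.347]
wrist_force: [0.8, 0.4, -0.6]
finger_gap: 47.1
finger_force: 0.0
```

Run:
```python
from h import *
rel([(464,17,176,1.55),(464,17,45,1.55)])
c=imaging.camera("top");p=[512,16,-.02]
V=c["img"][:,:,::-1].copy()[255:305,310:370];A=cv2.resize(V,None,fx=9,fy=9,interpolation=cv2.INTER_CUBIC)
H=lambda P,l:tuple(((w2px(c,tf(P,l))+.5-[310,255])*9).round().astype(int).tolist())
for z,x,col in((60,-50,(0,255,0)),(30,50,(0,255,255))):cv2.line(A,H(p,(x,62,z)),H(p,(x,-62,z)),col,1)
cv2.imwrite("pics/z3.png",A)
```

```text
t 7.9 pos [585.1 127.5 179.7] yaw 2.347 F [ 0.8  0.4 -0.6]
[6.0, -163.8, 3.7, 45.7]
[6.0, -163.8, 134.7, 45.7]
```

View pics/z3.png

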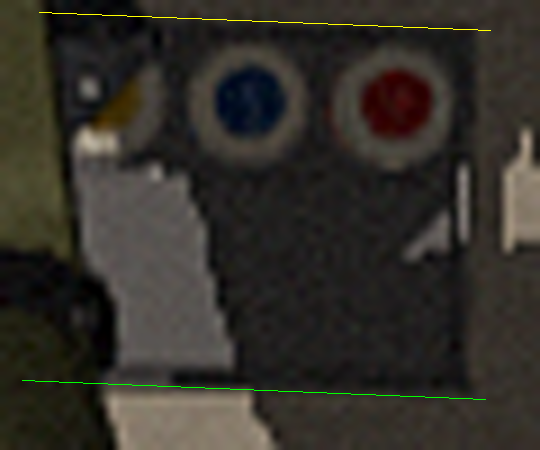

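The image shows the tray's front and back edges matching the model; the arm hides the left part. Now move over the push plate and descend.

Request:
arm_command([
  [0.45, 1, -33, 0, 9],
  [0.45, 2, -66, 0, 18],
  [0.45, 4, -98, 0, 27],
  [0.45, 5, -131, 0, 36],
  [0.45, 6, -163.8, 0, 45.7],
  [0.45, 6, -163.8, 30, 45.7],
  [0.45, 6, -163.8, 70, 45.7],
  [0.45, 6, -163.8, 105, 45.7],
  [0.45, 6, -163.8, 125, 45.7],
  [0.45, 6, -163.8, 134, 45.7],
  [0.45, 6, -163.8, 134, 45.7],
  [0, 6, -163.8, 134, 45.7],
  [0, 6, -163.8, 134, 45.7],
  [0, 6, -163.8, 134, 45.7],
  [0, 6, -163.8, 134, 45.7],
  [0, 6, -163.8, 134, 45.7],
  [0, 6, -163.8, 134, 45.7],
], force=12)

```text
clock: 10.07
eef_pos: [463.0, 16.9, 42.6]
eef_rot: [3.141, 0.0, 1.55]
wrist_force: [-0.3, -0.4, 3.1]
finger_gap: 4.0
finger_force: 12.0
```

Run:
```python
from h import *
c=imaging.camera("top")
print("blue bottle",px2w(c,280+266/4.6-.4,175+419/4.6-.4,80),px2w(c,310+248/9-.5,255+102/9-.5,80))
print("red",px2w(c,280+341/4.6-.4,175+419/4.6-.4,80),"yel",px2w(c,280+192/4.6-.4,175+417/4.6-.4,80))
rel([])
```

```text
blue bottle [538.67328431  19.35317331  80.        ] [538.30819984  20.22948553  80.        ]
red [539.40801531 -19.47450598  80.        ] yel [538.9832108   57.68166058  80.        ]
t 10.12 pos [463.   16.8  42.6] yaw 1.55 F [0.7 0.9 3.4]
```

Run:
```python
from h import *
T=[(*tf(S,(x-48,-3.3,43))[:2],43,1.668) for x in(-185,-150,-108)]
rel(T)
```

```text
t 10.12 pos [463.   16.8  42.6] yaw 1.55 F [0.7 0.9 3.4]
[-9.8, 8.2, -0.4, -6.8]
[-5.7, 42.9, -0.4, -6.8]
[-0.7, 84.6, -0.4, -6.8]
```

Request:
arm_command([
  [0, -1, 3, 0, -0.5],
  [0, -3, 6, 0, -1.5],
  [0, -5, 10, 0, -3],
  [0, -6, 15, 0, -4.5],
  [0, -7, 20, 0, -6],
  [0, -7, 26, 0, -6.8],
  [0, -7, 32, 0, -6.8],
  [0, -6.2, 38, 0, -6.8],
  [0, -5.5, 44, 0, -6.8],
  [0, -4.8, 50, 0, -6.8],
  [0, -4, 56, 0, -6.8],
  [0, -3.4, 62, 0, -6.8],
  [0, -2.6, 68, 0, -6.8],
  [0, -2, 74, 0, -6.8],
  [0, -1.3, 79, 0, -6.8],
  [0, -0.9, 83, 0, -6.8],
  [0, -0.7, 84.6, 0, -6.8],
  [0, -0.7, 84.6, 0, -6.8],
])

```text
clock: 12.38
eef_pos: [546.2, 14.3, 42.5]
eef_rot: [-3.138, -0.0, 1.668]
wrist_force: [-10.3, -1.6, 11.5]
finger_gap: 3.6
finger_force: 12.0
```

Run:
```python
from h import *
c=imaging.camera("top");d=imaging.camera("side")
for k,cc in(("top",c),("side",d)):
    print(k,[(np.round(r["rect"],1).tolist(),round(r["p"],2)) for r in find_in(cc,"dropper_1")])
P=[*tf(S,(-108,0,0))[:2],S[2]]
def ov(c,x0,y0,w,h,sc):
    A=cv2.resize(c["img"][y0:y0+h,x0:x0+w,::-1],None,fx=sc,fy=sc,interpolation=cv2.INTER_CUBIC)
    H=lambda P,l:tuple(((w2px(c,tf(P,l))+.5-[x0,y0])*sc).round().astype(int).tolist())
    for P_,ls in((P,[(-50,62,60),(-50,-62,60)]),(P,[(-46,62,30),(50,62,30),(50,-62,30),(-46,-62,30)]),(S,[(-46,-64,36),(20,-64,36)]),(S,[(-46,64,36),(20,64,36)])):
        for a,b in zip(ls,ls[1:]):cv2.line(A,H(P_,a),H(P_,b),(0,255,0),1)
    for y in(-39,0,39):cv2.circle(A,H(P,(27,y,86)),3,(255,0,255),-1)
    return A
A=ov(c,285,185,100,100,4);B=ov(d,290,180,130,133,3);h=400
im=np.zeros((400,790,3),np.uint8);im[:A.shape[0],:400]=A;im[:min(400,B.shape[0]),400:790]=B[:400]
cv2.imwrite("pics/z4.png",im);rel([])
```

```text
top [([321.1, 234.1, 9.9, 14.1], 0.48)]
side [([375.0, 263.6, 21.3, 37.1], 0.8), ([362.4, 253.4, 15.9, 36.7], 0.64), ([347.2, 250.6, 15.9, 23.6], 0.52)]
t 12.57 pos [546.3  14.3  42.5] yaw 1.668 F [-10.1  -0.3  11.1]
```

View pics/z4.png

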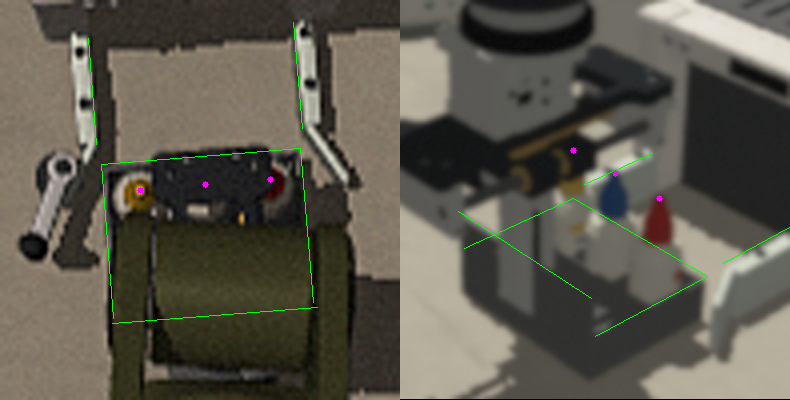

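The tray outline and bottles line up with the bay within about 2 mm, and all bottles are standing. Release, turn 90°, and drop behind the plate to push.

Request:
arm_command([
  [0.45, 0, 0, 0, 0],
  [0.45, 0, 0, 0, 0],
  [0.45, 0, 0, 0, 0],
  [0.45, 0, 0, -20, 0],
  [0.45, 0, 0, -60, 0],
  [0.45, 0, 0, -100, 0],
  [0.45, 0, 0, -100, 0],
])

```text
clock: 13.45
eef_pos: [548.6, 14.3, 145.2]
eef_rot: [3.136, 0.001, 1.668]
wrist_force: [-1.1, 0.2, -0.7]
finger_gap: 42.7
finger_force: 0.0
```

Run:
```python
from h import *
p=tf(S,(-188,0,0))
rel([(p[0],p[1],145,3.238),(p[0],p[1],30,3.238)])
```

```text
t 13.45 pos [548.6  14.3 145.2] yaw 1.668 F [-1.1  0.2 -0.7]
[3.4, -33.1, 0.2, -89.9]
[3.4, -33.1, 115.2, -89.9]
```

Request:
arm_command([
  [0.8, 1, -10, 0, -10],
  [0.8, 2, -20, 0, -20],
  [0.8, 3, -33, 0, -30],
  [0.8, 3.4, -33, 0, -40],
  [0.8, 3.4, -33, 0, -50],
  [0.8, 3.4, -33, 0, -60],
  [0.8, 3.4, -33, 0, -70],
  [0.8, 3.4, -33, 0, -80],
  [0.8, 3.4, -33, 0, -89.9],
  [0.8, 3.4, -33, 30, -89.9],
  [0.8, 3.4, -33, 65, -89.9],
  [0.8, 3.4, -33, 95, -89.9],
  [0.8, 3.4, -33, 110, -89.9],
  [0.8, 3.4, -33, 115, -89.9],
  [0.8, 3.4, -33, 115, -89.9],
])

```text
clock: 15.32
eef_pos: [514.4, 14.5, 27.8]
eef_rot: [-3.142, 0.0, -3.046]
wrist_force: [0.3, 0.2, 0.4]
finger_gap: 75.3
finger_force: 0.0
```

Run:
```python
from h import *
rel([(*tf(S,(x,0,0))[:2],30,3.238) for x in(-168,-108,-70,-58)])
```

```text
t 15.32 pos [514.4  14.5  27.8] yaw -3.046 F [0.3 0.2 0.4]
[-20.9, -0.1, -2.2, -0.0]
[-80.9, -0.0, -2.2, -0.0]
[-118.9, 0.0, -2.2, -0.0]
[-130.9, 0.0, -2.2, -0.0]
```

Request:
arm_command([
  [0.8, -8, 0, -1, 0],
  [0.8, -14, 0, -2, 0],
  [0.8, -18, 0, -2, 0],
  [0.8, -22, 0, -2, 0],
  [0.8, -27, 0, -2, 0],
  [0.8, -32, 0, -2, 0],
  [0.8, -37, 0, -2, 0],
  [0.8, -42, 0, -2, 0],
  [0.8, -47, 0, -2, 0],
  [0.8, -52, 0, -2, 0],
  [0.8, -57, 0, -2, 0],
  [0.8, -62, 0, -2, 0],
  [0.8, -67, 0, -2, 0],
  [0.8, -72, 0, -2, 0],
  [0.8, -77, 0, -2, 0],
])

```text
clock: 17.2
eef_pos: [590.2, 21.9, 29.5]
eef_rot: [3.141, -0.003, -3.046]
wrist_force: [-9.5, -1.2, 7.8]
finger_gap: 75.2
finger_force: 4.8
```

Request:
arm_command([
  [0.8, -4, 0, 0, 0],
  [0.8, -8, 0, 0, 0],
  [0.8, -12, 0, 0, 0],
  [0.8, -16, 0, 0, 0],
  [0.8, -20, 0, 0, 0],
  [0.8, -24, 0, 0, 0],
  [0.8, -28, 0, 0, 0],
  [0.8, -32, 0, 0, 0],
  [0.8, -36, 0, 0, 0],
  [0.8, -40, 0, 0, 0],
])

```text
clock: 18.45
eef_pos: [630.0, 25.7, 29.5]
eef_rot: [3.141, -0.002, -3.046]
wrist_force: [-9.1, -0.6, 6.6]
finger_gap: 74.8
finger_force: 4.6
```

Run:
```python
from h import *
rel([(*tf(S,(x,0,0))[:2],30,3.238) for x in(-58,)])
c=imaging.camera("top");d=imaging.camera("side")
A=cv2.resize(c["img"][175:275,280:380,::-1],None,fx=4,fy=4);B=cv2.resize(d["img"][170:303,300:430,::-1],None,fx=3,fy=3)
cv2.imwrite("pics/z5.png",np.hstack([A[:399],B[:399]]))
```

```text
t 18.45 pos [630.   25.7  29.5] yaw -3.046 F [-9.1 -0.6  6.6]
[-14.8, -0.0, -0.5, -0.0]
```

View pics/z5.png

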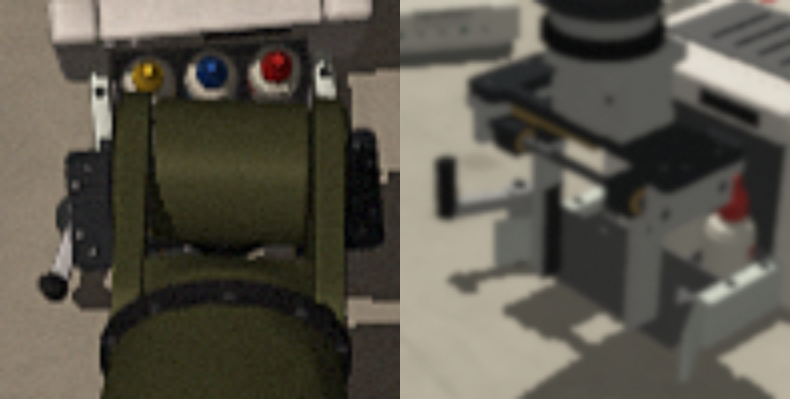

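The tray is between the rails, bottles upright, about 14 mm short. Push on slowly to the stop.

Request:
arm_command([
  [0.8, -2, 0, 0, 0],
  [0.8, -4, 0, 0, 0],
  [0.8, -6, 0, 0, 0],
  [0.8, -8, 0, 0, 0],
  [0.8, -10, 0, 0, 0],
  [0.8, -11, 0, 0, 0],
  [0.8, -11, 0, 0, 0],
])

```text
clock: 19.42
eef_pos: [641.1, 26.7, 29.4]
eef_rot: [3.142, -0.002, -3.046]
wrist_force: [-7.5, -0.8, 5.1]
finger_gap: 75.2
finger_force: 3.6
```

Request:
arm_command([
  [0.8, -1, 0, 0, 0],
  [0.8, -2, 0, 0, 0],
  [0.8, -3, 0, 0, 0],
  [0.8, -3, 0, 0, 0],
])

```text
clock: 19.92
eef_pos: [643.1, 26.9, 29.5]
eef_rot: [3.141, -0.005, -3.046]
wrist_force: [-17.2, -2.4, 11.5]
finger_gap: 75.4
finger_force: 8.7
```

Request:
arm_command([
  [0.8, -0.8, 0, 0, 0],
  [0.8, -1.6, 0, 0, 0],
  [0.8, -2, 0, 0, 0],
  [0.8, -2, 0, 0, 0],
])

```text
clock: 20.42
eef_pos: [643.1, 26.8, 29.5]
eef_rot: [3.142, -0.01, -3.045]
wrist_force: [-35.8, -5.1, 22.7]
finger_gap: 74.7
finger_force: 18.4
```

The force rises at a fixed position (643.1), so the tray is against the back stop. Retreat and raise.

Request:
arm_command([
  [0.8, 8, 0, 0, 0],
  [0.8, 20, 0, 0, 0],
  [0.8, 35, 0, 0, 0],
  [0.8, 50, 0, 0, 0],
  [0.8, 50, 0, -40, 0],
  [0.8, 50, 0, -80, 0],
  [0.8, 50, 0, -120, 0],
  [0.8, 50, 0, -120, 0],
])

```text
clock: 21.42
eef_pos: [598.1, 22.5, 152.6]
eef_rot: [-3.141, 0.006, -3.046]
wrist_force: [0.1, 0.3, -0.9]
finger_gap: 75.6
finger_force: 0.0
```

Run:
```python
from h import *
c=imaging.camera("top");print(px2w(c,280+55/4-.5,175+285/4-.5,86))
rel([(584.3,127.8,160,2.347),(584.3,127.8,80,2.347)])
```

```text
[583.87155696 125.287808    86.        ]
t 21.48 pos [597.2  22.5 150.3] yaw -3.046 F [-1.2  0.1 -0.7]
[2.8, 106.0, -9.7, 51.0]
[2.8, 106.0, 70.3, 51.0]
```

Request:
arm_command([
  [0.5, 1, 26, -8, 10],
  [0.5, 2, 52, -8, 20],
  [0.5, 2.8, 80, -8, 30],
  [0.5, 2.8, 105, -8, 40],
  [0.5, 2.8, 105, -8, 51],
  [0.5, 2.8, 105, 0, 51],
  [0.5, 2.8, 105, 30, 51],
  [0.5, 2.8, 105, 55, 51],
  [0.5, 2.8, 105, 68, 51],
  [0.5, 2.8, 105, 70, 51],
  [0.5, 2.8, 105, 70, 51],
  [0, 2.8, 105, 70, 51],
  [0, 2.8, 105, 70, 51],
  [0, 2.8, 105, 70, 51],
  [0, 2.8, 105, 70, 51],
  [0, 2.8, 105, 70, 51],
  [0, 2.8, 105, 70, 51],
], force=5)

```text
clock: 23.6
eef_pos: [584.0, 126.7, 79.6]
eef_rot: [3.142, 0.0, 2.347]
wrist_force: [-1.7, -0.0, 2.5]
finger_gap: 15.9
finger_force: 5.0
```

Run:
```python
from h import *
p0=monitor.read_state()['eef_pos']; post=tf(S,(-61,85.3,0)); v=p0[:2]-post[:2]
a0=-(np.arctan2(v[1],v[0])+np.pi/2-S[2])%(2*np.pi);print('a',a0,np.hypot(*v))
T=[]
for a in np.linspace(a0,0,17):
    w=tf(S,(-61-52*np.sin(a),85.3-52*np.cos(a),0)); T.append((w[0],w[1],p0[2],2.347+(3.238-2.347)*(1-a/a0)))
rel(T)
```

```text
a 1.9627073049327555 51.788950260711275
t 23.6 pos [584.  126.7  79.6] yaw 2.347 F [-1.7 -0.   2.5]
[0.2, -0.1, -0.0, 0.0]
[-3.2, -5.5, -0.0, -3.2]
[-7.2, -10.4, -0.0, -6.4]
[-11.8, -14.9, -0.0, -9.6]
[-16.9, -18.7, -0.0, -12.7]
[-22.5, -21.8, -0.0, -15.9]
[-28.3, -24.3, -0.0, -19.1]
[-34.5, -26.0, -0.0, -22.3]
[-40.8, -27.0, -0.0, -25.5]
[-47.2, -27.2, -0.0, -28.7]
[-53.5, -26.6, -0.0, -31.9]
[-59.7, -25.2, -0.0, -35.1]
[-65.7, -23.1, -0.0, -38.3]
[-71.4, -20.2, -0.0, -41.5]
[-76.8, -16.7, -0.0, -44.7]
[-81.6, -12.6, -0.0, -47.8]
[-85.9, -7.9, -0.0, -51.0]
```

Request:
arm_command([
  [0, -3.2, -5.5, 0, -3.2],
  [0, -7.2, -10.4, 0, -6.4],
  [0, -11.8, -14.9, 0, -9.6],
  [0, -16.9, -18.7, 0, -12.7],
  [0, -22.5, -21.8, 0, -15.9],
  [0, -28.3, -24.3, 0, -19.1],
  [0, -34.5, -26, 0, -22.3],
  [0, -40.8, -27, 0, -25.5],
  [0, -47.2, -27.2, 0, -28.7],
  [0, -53.5, -26.6, 0, -31.9],
  [0, -59.7, -25.2, 0, -35.1],
  [0, -65.7, -23.1, 0, -38.3],
  [0, -71.4, -20.2, 0, -41.5],
  [0, -76.8, -16.7, 0, -44.7],
  [0, -81.6, -12.6, 0, -47.8],
  [0, -85.9, -7.9, 0, -51],
  [0, -85.9, -7.9, 0, -51],
])

```text
clock: 25.72
eef_pos: [639.0, 59.1, 79.5]
eef_rot: [-3.14, 0.001, -3.046]
wrist_force: [0.8, -6.3, 2.4]
finger_gap: 16.0
finger_force: 5.0
```

Request:
arm_command([
  [0, -0.7, 0, 0, 0],
  [0, -1.4, 0, 0, 0],
  [0, -2, 0, 0, 0],
  [0, -2, 0, 0, 0],
])

```text
clock: 26.22
eef_pos: [640.5, 59.2, 79.6]
eef_rot: [-3.14, 0.0, -3.047]
wrist_force: [-0.8, -6.9, 1.3]
finger_gap: 15.7
finger_force: 5.0
```

Request:
arm_command([
  [0, -0.7, 0, 0, 0],
  [0, -1.4, 0, 0, 0],
  [0, -2, 0, 0, 0],
  [0, -2, 0, 0, 0],
])

```text
clock: 26.72
eef_pos: [642.6, 59.3, 79.5]
eef_rot: [-3.14, 0.0, -3.047]
wrist_force: [-0.1, -7.4, 2.0]
finger_gap: 16.0
finger_force: 5.0
```

No clear stop felt, and the pads may have slid on the knob. Release, go behind the knob and push it with closed fingers.

Request:
arm_command([
  [0.4, 0, 0, 0, 0],
  [0.4, 0, 0, 0, 0],
  [0.4, 0, 0, -20, 0],
  [0.4, 0, 0, -50, 0],
  [0, 20, 0, -50, 0],
  [0, 40, 0, -50, 0],
  [0, 40, 0, -50, 0],
  [0, 40, 0, -30, 0],
  [0, 40, 0, -5, 0],
  [0, 40, 0, 3, 0],
  [0, 40, 0, 3, 0],
])

```text
clock: 28.1
eef_pos: [603.1, 56.5, 76.7]
eef_rot: [-3.142, -0.0, -3.046]
wrist_force: [0.0, 0.1, 0.3]
finger_gap: 0.2
finger_force: 0.0
```

Run:
```python
from h import *
rel([])
c=imaging.camera("top");d=imaging.camera("side")
A=cv2.resize(c["img"][175:275,280:380,::-1],None,fx=4,fy=4);B=cv2.resize(d["img"][170:303,300:430,::-1],None,fx=3,fy=3)
cv2.imwrite("pics/z6.png",np.hstack([A[:399],B[:399]]))
```

```text
t 28.1 pos [603.1  56.5  76.7] yaw -3.046 F [0.  0.1 0.3]
```

View pics/z6.png

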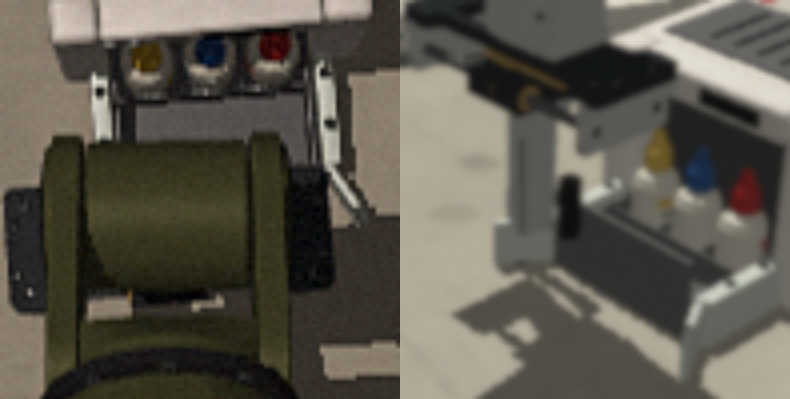

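Bottles are standing in the home tray, with the knob just before the plate. Push the latch gently to its stop.

Request:
arm_command([
  [0, -6, 0, 0, 0],
  [0, -12, 0, 0, 0],
  [0, -15, 0, 0, 0],
  [0, -17, 0, 0, 0],
  [0, -18.5, 0, 0, 0],
  [0, -20, 0, 0, 0],
  [0, -20, 0, 0, 0],
])

```text
clock: 29.08
eef_pos: [621.7, 58.1, 76.3]
eef_rot: [-3.141, -0.003, -3.046]
wrist_force: [-8.2, -2.3, 3.9]
finger_gap: 0.4
finger_force: 4.3
```

Request:
arm_command([
  [0, -0.7, 0, 0, 0],
  [0, -1.4, 0, 0, 0],
  [0, -1.4, 0, 0, 0],
])

```text
clock: 29.45
eef_pos: [622.1, 58.1, 76.2]
eef_rot: [-3.141, -0.005, -3.046]
wrist_force: [-16.6, -3.0, 8.3]
finger_gap: 0.5
finger_force: 8.7
```

That is a hard stop, so the latch is closed. Back off, raise and check.

Request:
arm_command([
  [0, 8, 0, 0, 0],
  [0, 25, 0, 0, 0],
  [0, 40, 0, -20, 0],
  [0, 80, 0, -60, 0],
  [0, 130, 0, -100, 0],
  [0, 180, 0, -120, 0],
  [0, 220, 0, -120, 0],
  [0, 220, 0, -120, 0],
  [0, 220, 0, -120, 0],
])

```text
clock: 30.58
eef_pos: [405.7, 37.5, 196.8]
eef_rot: [-3.142, 0.001, -3.046]
wrist_force: [0.4, 0.1, -0.2]
finger_gap: 0.5
finger_force: 0.0
```

Run:
```python
from h import *
rel([])
c=imaging.camera("top");d=imaging.camera("side")
A=cv2.resize(c["img"][175:275,280:380,::-1],None,fx=4,fy=4);B=cv2.resize(d["img"][170:303,300:430,::-1],None,fx=3,fy=3)
cv2.imwrite("pics/z7.png",np.hstack([A[:399],B[:399]]))
```

```text
t 30.57 pos [405.7  37.5 196.8] yaw -3.046 F [ 0.4  0.1 -0.2]
```

View pics/z7.png

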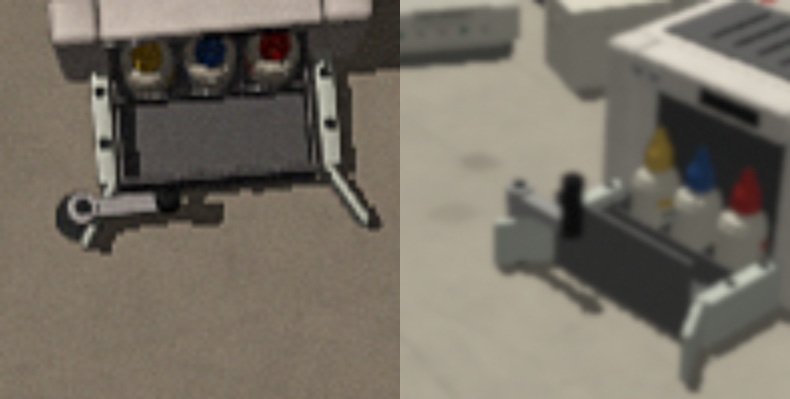

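The tray is home and parallel to the bay, the latch lies across the front of its plate, all three bottles stand, and the arm is clear.

```bash
python3 -c "
from cell import job
print(job.sign_off())"
```

```text
the job is handed in; nothing more can be done
None
```

The job is handed in at about 31 s of the 69 s limit: the tray is home against the back stop, the latch is pushed shut to its hard stop behind it, and the three bottles are standing; the arm stayed clear of the carton, tape and timer, though I took no final measurement of them.

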